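# Find the hidden release of a drawer unit by feel

### The arm

A 7-joint arm with a two-finger parallel gripper is mounted at the origin on the work surface; the furniture and walls round the work are solid. World frame = base frame: x ahead of the robot, y to its left, z up, the work surface at z = 0. Lengths are in mm, angles in rad, forces in N, time in s.
With the tool pointing down it reaches from about 400 to 900 mm from the base axis. Payload 5.5 kg.
Tool frame: the origin (TCP) lies at the very end of the fingers, on their centre line; the grasp point (between the pads) lies 19 mm behind it; z points along the fingers, y is the line along which they close (so a half turn about z gives the same grasp; the last joint's range is limited). The gripper opens to 92 mm and grips with 3 to 60 N. Pads are 19 mm wide; open, the fingers measure 130 mm over their backs; the gripper's body (75 mm by 190 mm) begins 47 mm behind the grasp point.
Start: joints at [0.263, 0.501, -0.427, 1.55, 0.221, 1.138, -0.21], TCP at [650, 0.038, 198.529] pointing down, gripper open.
Joint ranges: [-2.88, 2.88], [-0.31, 2.03], [-1.54, 1.56], [0.2, 2.42], [-1.41, 4.55], [0.19, 2.02], [-2.57, 2.57]. Speed limits (rad/s): [2.57, 2.57, 3.14, 3.14, 3.14, 3.14, 3.14].

### API

Orientations are given as a unit quaternion [w, x, y, z].
In Python, from cell import bot gives the robot as it stands.
- The arm moves only by the shell command python3 -m inch 'ROWS' [OPENING]. ROWS is JSON, a list that holds one entry, the list of rows, each a list of 6 numbers: the shift along the world's x, y, z in cm, then the turn, a rotation vector about the world's x, y, z in degrees. A call has 1 to 10 rows; each row is the pose to reach, as a shift and turn from the pose commanded when the call began; what a row does not reach only later rows make up. A row lasts 1/12 s, in which the tool goes at most 41.7 mm and 7.16 degrees, less where a joint would pass 70% of its speed; a pose out of reach is approached as far as the arm can. A call with a gripper value outside its range is refused whole. OPENING is the closure, from 0 (fully open) to 1 (shut), set as the call begins (- or left out, the last holds). The fingers move at their own pace and stop on an object; the grip force is fixed at half the most. Time passes only in rows, so rows that repeat a pose let the fingers close. It gives the time, the measured TCP pose, the force, the opening and the grip force at its end, in the units of the state.
- bot.sense(): the state, without advancing time (a new reading comes with each control period).
- bot.read_camera(name): name is "scene" or "side" or "wrist"; returns a dict with "frame" (420x560x3 uint8, blue, green, red), "fx", "fy", "cx", "cy" (pixels), "origin" and "orientation" of the camera in the world; the wrist camera has in their place "T_tool_cam" (4x4, takes a point from camera to tool coordinates, whose origin is the TCP and whose axes are the flange's). Camera axes: x right, y down, z forward; pixel columns grow to the right and rows downward; lengths in mm; the calibration is good to about 2 mm. The wrist camera is an equidistant fisheye: a pixel r from the principal point sees the ray r / f radians off the axis. A picture is of the moment at which its call begins: read the wrist's pose just before it. There is no depth.
- bot.sign_off(): hands the job in; it is judged then, once.
Trained networks look in the newest picture that a camera, given by its name, has taken for a name from the list of things; names that differ only in an ending like _2 or _b are one class to them, and where a whole thing is asked for, a point or a joint stands for the part that bears it (a point fixed in the world has none). Each returns a list of dicts, best first, with "conf" (0 to 1); they miss things now and then, are a little off and sometimes report something else, mostly with a low value. They report only what shows in the picture. A call takes as long as a camera call.
- bot.spot_in(target, camera): "rect" ([left, top, right, bottom] in pixels, round what is visible of it).
- bot.masks_of(target, camera): "region" (420x560 bool, what is visible of it) and "rect" ([left, top, right, bottom] in pixels, round what is visible of it).
The state is a dict: "time_s": time; "joint_positions": joint angles; "joint_vel": joint speeds; "tau": joint torques, N m; "ee_pos": TCP position; "eef_rot": TCP orientation; "force": force on the tool from outside, world axes, zero at the start; "torque": the same for the moment, N m; "width": finger opening in mm; "grasp_force": force on a finger pad.
Only numpy, scipy, OpenCV 4.12 (cv2) and the standard library are available. Lean on these libraries where they do the work, as an engineer would, in place of code of your own. Each camera call takes 0.05 s, during which the arm holds its last target. There are 200 camera calls.

### The job

Open the drawer of the grey drawer unit with its hidden release: somewhere along the black rear edge, on the side away from you, is a notch that you find by feel; press the release inside it, toward the front of the unit, until it is fully home and the drawer stands open. Do not touch the drawer itself, pick up nothing, leave the padlock on the unit and the things behind it where they are, and then take your hand away.

Things in the scene. Friction and masses are not known exactly. Their poses are not given: they have to be found in the camera images.
- drawer_unit: Grey steel counter drawer unit, fixed and immovable, 150 deep (own x) x 470 wide (own y) x 75 mm high. Origin: centre of its underside, on the table; own x points to its rear (away from the robot), own y to its left, z up. Blue drawer front on the -x side. The rear 40 mm is all black; a black base plate 6 mm thick reaches back to x = +110 mm along the foot.
- edge_middle (a point): Middle of the top of the black rear edge (unit x = +70, y = 0, z = 74 mm; axes as the unit's). Below it is the upright rear face, 74 mm high, from y = -95 to +95 mm, solid but for one notch. Beyond, to either end, black end caps stand out 6 mm further to the rear.
- edge_left (a point): Left end (y = +95 mm) of the searched stretch of rear edge, at its top; here the left end cap begins. The notch's centre lies anywhere from y = -68 to +68 mm, new every time: 46 mm wide along y, 12 mm deep in x, as high as the edge, open to the rear and upward, black in black and hard to see.
- release (a joint): The release, a slab 45 mm wide that is the whole bottom of the notch, 12 mm in from the rear face: 0 as found, grows (m) as it is pressed toward the unit's front (its -x), 0.0105 at its stop. It resists with about 5 N of friction plus 30 N per m/s (more while it speeds up the drawer), and stays where it is left.
- drawer (a joint): How far the drawer has come out of the front of the unit (m): 0 shut, about 0.042 fully out. A linkage moves it 4 mm for each mm of the release, and holds it there.
- drawer_face (a point): Middle of the outer face of the blue drawer front (6 x 400 x 52 mm), on the robot's side of the unit, 14 to 66 mm above the table; at x = -81 mm of the unit when shut. It moves with the drawer (up to 42 mm toward -x of the unit). Not to be touched.
- padlock: Brass padlock, 61 x 40 x 14 mm, lying loose on top of the drawer unit toward its left end (+y). Origin: centre of its underside. Bystander.
- tape_measure: Yellow and black pocket tape measure, 36 x 87 x 64 mm high, loose on the table behind the unit. Origin: centre of its underside. Bystander.
- screw_box: Small, mostly yellow card box, 50 x 75 x 30 mm high, loose on the table behind the unit. Origin: centre of its underside. Bystander.
- blue_marker: White marker pen with blue cap, 135 mm long, 16 mm thick, lying loose on the table behind the unit. Origin: centre of its underside. Bystander.

How it is judged (in metres and radians):
At the end, for the whole second after the job is handed in: The release is in by more than 8.5 of its 10.5 mm and the drawer stands out by more than 34 mm; the padlock, tape measure, card box and marker are each within 15 mm of where they stood (value of joint release above 0.0085 m and value of joint drawer above 0.034 m and distance of each of padlock, tape_measure, screw_box, blue_marker from where it was at the start of the episode below 0.015 m); the robot touches nothing.
It fails at once if the robot touches the drawer or its front (contact force between any of the arm, the fingers and drawer above 0.5 N).
It fails at once if the padlock is lifted, carried or pushed away (distance of padlock from where it was at the start of the episode above 0.03 m).
It fails at once if the tape measure is lifted, carried or pushed away (distance of tape_measure from where it was at the start of the episode above 0.03 m).
It fails at once if the card box is lifted, carried or pushed away (distance of screw_box from where it was at the start of the episode above 0.03 m).
It fails at once if the marker is lifted, carried or pushed away (distance of blue_marker from where it was at the start of the episode above 0.03 m).
It also fails if it takes over 54 s, if anything falls off the work surface, if the arm or the gripper's body presses on something with over 40 N, if the wrist force passes 120 N, or if a joint passes its speed limit or range.

## Working session

There is one attempt and no reset: what is moved stays moved. The work goes in short steps, Python scripts to look and compute and a shell command to move; the robot and the scene stay as the last step left them, time stands still between calls to the robot, and variables do not carry over. Pictures are saved under pics/ and viewed, at most 10 in all, crops included, and the job is handed in when it is done.

```bash
mkdir -p pics; ls; python3 - <<'E'
from cell import bot
import cv2
s=bot.sense();print(s['ee_pos'],s['eef_rot'],s['force'],s['width'],s['time_s'])
ims=[]
for c in("scene","side","wrist"):
    r=bot.read_camera(c);cv2.imwrite(f'pics/{c}0.png',r['frame']);print(c,{k:v for k,v in r.items() if k!='frame'})
    for t in("drawer_unit","drawer_face","padlock","tape_measure","screw_box","blue_marker"):
        d=bot.spot_in(t,c);print(t,[(x['rect'],round(x['conf'],2)) for x in d[:2]])
E
```

```text
pics
[ 6.49226778e+02 -5.18872571e-03  1.97481026e+02] [-7.24972169e-04  7.07069081e-01  7.07143788e-01 -6.72390093e-04] [-0.11649341  0.35826966 -0.26620201] 91.76104440724812 0.0
scene {'fx': 472.71897823323144, 'fy': 472.71897823323144, 'cx': 272.6020869523278, 'cy': 208.242810229428, 'origin': array([212.44548389, 676.45385319, 909.8993668 ]), 'orientation': array([ 0.09954993, -0.28206479,  0.89785245, -0.3230948 ])}
drawer_unit [([245.6, 128.9, 421.5, 290.3], 0.62)]
drawer_face [([319.4, 169.3, 416.1, 278.5], 0.56)]
padlock [([301.6, 223.2, 327.5, 242.3], 0.6)]
tape_measure [([247.8, 142.2, 277.3, 166.6], 0.83)]
screw_box []
blue_marker [([162.7, 221.8, 193.2, 272.2], 0.78), ([313.8, 164.4, 418.9, 275.1], 0.64)]
side {'fx': 456.2309770729154, 'fy': 456.2309770729154, 'cx': 282.042007684421, 'cy': 216.93819901777053, 'origin': array([636.17572812, 922.96442921, 508.20954651]), 'orientation': array([-0.01093131,  0.01433218,  0.85662893, -0.51561804])}
drawer_unit [([265.5, 153.8, 370.4, 274.6], 0.91), ([362.3, 208.6, 365.9, 223.7], 0.23)]
drawer_face [([361.8, 183.6, 366.3, 246.
[... 337 characters left out ...]
211.24947752188066, 'T_tool_cam': array([[ 3.24568112e-04, -9.58260150e-01, -2.85897499e-01,
         7.72735547e+01],
       [ 9.99999859e-01,  4.31482081e-04, -3.10964657e-04,
         1.31631177e+00],
       [ 4.21344686e-04, -2.85897358e-01,  9.58260154e-01,
        -1.86700998e+02],
       [ 0.00000000e+00,  0.00000000e+00,  0.00000000e+00,
         1.00000000e+00]])}
drawer_unit [([77.0, 6.6, 265.1, 348.9], 0.68)]
drawer_face [([193.3, 257.9, 197.6, 269.8], 0.42)]
padlock [([82.4, 58.8, 134.7, 118.2], 0.9), ([78.4, 7.8, 265.1, 349.7], 0.27)]
tape_measure [([334.3, 199.5, 393.0, 269.9], 0.67)]
screw_box [([332.5, 74.0, 410.6, 145.5], 0.68)]
blue_marker [([371.7, 1.5, 383.8, 9.7], 0.62)]
```

View pics/scene0.png

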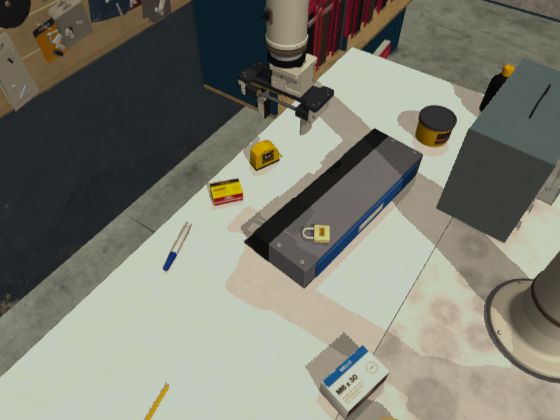

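View pics/side0.png

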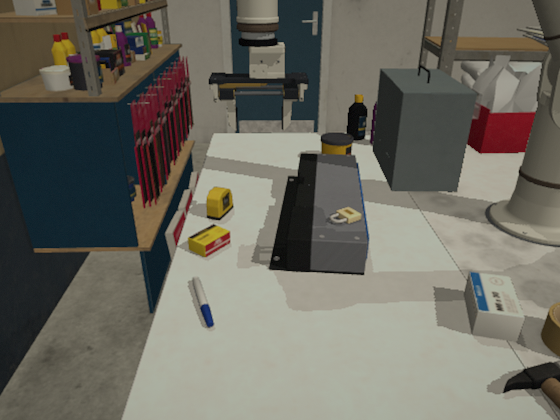

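View pics/wrist0.png

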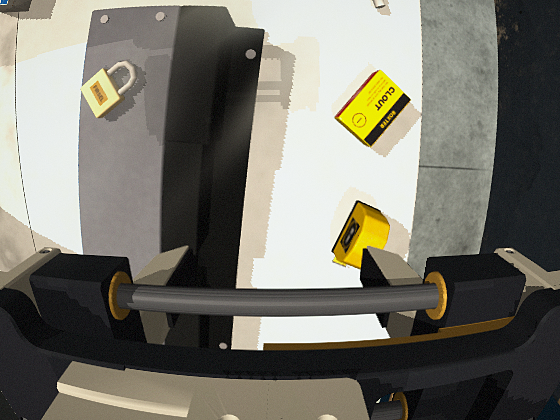

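The wrist view shows the padlock at (108,90), the card box at (375,108), the tape at (362,235) and the black plate's rear edge running from (264,29) to about (235,345). The unit's rear points to +x. I'll zoom in to pick corners.

```bash
python3 - <<'E'
import cv2,numpy as np
a=cv2.imread('pics/side0.png')[145:280,255:380];b=cv2.imread('pics/scene0.png')[125:285,235:430]
f=lambda i:cv2.convertScaleAbs(cv2.resize(i,None,fx=4,fy=4,interpolation=cv2.INTER_CUBIC),alpha=1.8,beta=20)
cv2.imwrite('pics/sidez.png',f(a));
cv2.imwrite('pics/scenez.png',cv2.resize(f(b),(780,640))[:600])
E
```

```text
(no output)
```

View pics/sidez.png

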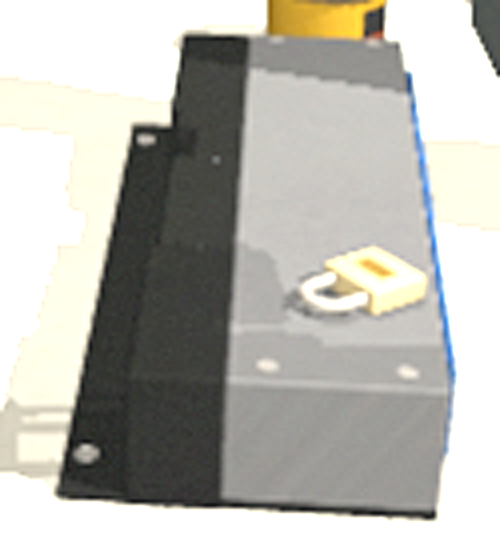

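View pics/scenez.png

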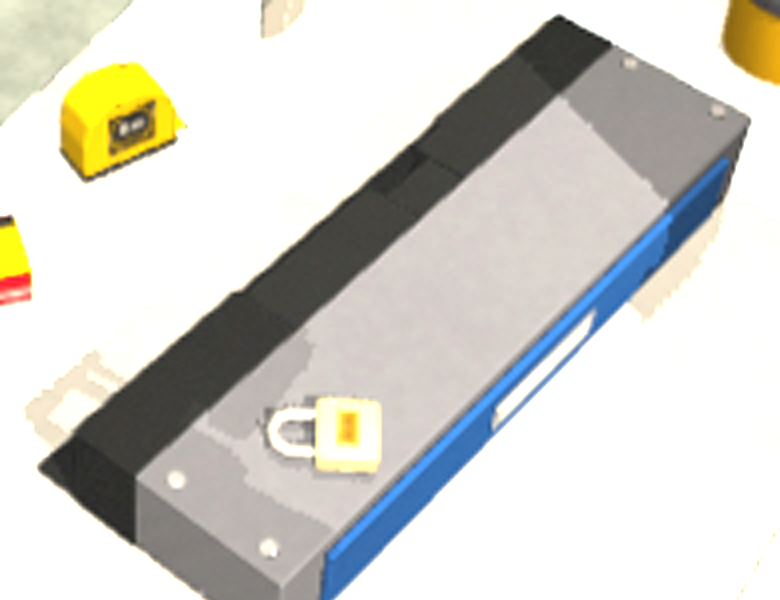

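```bash
cat > h.py <<'E'
import numpy as np,cv2
from scipy.spatial.transform import Rotation as R
q=lambda w:R.from_quat([w[1],w[2],w[3],w[0]])
CAM=dict(scene=(472.719,272.602,208.243,[212.445,676.454,909.899],[0.09954993,-0.28206479,0.89785245,-0.3230948]),
 side=(456.231,282.042,216.938,[636.176,922.964,508.21],[-0.01093131,0.01433218,0.85662893,-0.51561804]))
def proj(c,P):
    f,cx,cy,o,r=CAM[c];p=q(r).inv().apply(np.atleast_2d(P)-o);return p[:,:2]/p[:,2:]*f+[cx,cy]
def atz(c,u,v,z):
    f,cx,cy,o,r=CAM[c];d=q(r).apply([(u-cx)/f,(v-cy)/f,1]);return o+d*(z-o[2])/d[2]
def unit(p,P): return R.from_euler('z',p[2]).apply(np.atleast_2d(P))+[p[0],p[1],0]
E
python3 - <<'E'
from h import *
from scipy.optimize import least_squares as LS
K=[('scene',(35,235,75),(269.3,244.5)),('scene',(35,-235,75),(388,136.8)),('scene',(-75,-235,75),(422,155.5)),('scene',(-75,235,75),(305.8,270)),('scene',(110,235,3),(245,241.5)),('scene',(35,235,0),(269,260.8)),
('side',(35,235,75),(310.5,241.25)),('side',(-75,235,75),(366.75,241.75)),('side',(-75,-235,75),(355,155.5)),('side',(110,235,3),(270,269.25)),('side',(35,235,0),(310,270.5)),('side',(-75,235,0),(364.25,273.75)),('side',(35,-235,75),(317,154.5)),('side',(110,-235,6),(288.25,176.25))]
f=lambda p:np.concatenate([(proj(c,unit(p,P))-m)[0] for c,P,m in K])
s=LS(f,[560,100,0],loss='soft_l1',x_scale=[10,10,.1]);p=s.x;print('unit',p,np.degrees(p[2]));print(f(p).reshape(-1,2).round(1))
for c in CAM:
  cs=[(x,z) for x,z in zip(*[f([*p[:2],p[2]])]*2)][:0]
  pp=LS(lambda p:np.concatenate([(proj(k,unit(p,P))-m)[0] for k,P,m in K if k==c]),p,loss='soft_l1',x_scale=[10,10,.1]).x;print(c,pp)
print('edge mid,left,right',unit(p,[(70,0,74),(70,95,74),(70,-95,74)]).round(1))
inv=lambda P:R.from_euler('z',-p[2]).apply(np.array(P)-[p[0],p[1],0]).round(1)
# notch candidate in scene
for uv in [(375,190),(415,147),(430,155),(385,215),(462,175)]:
  print('cand',uv,inv(atz('scene',uv[0]/4+235,uv[1]/4+125,75)))
for n,c,r,z in [('tape','scene',(247.8,142.2,277.3,166.6),32),('tape','side',(205.9,183.6,235.3,220.2),32),('box','side',(189.4,224.4,234.5,256.4),15),('marker','side',(195.3,276.8,210.6,327.5),8),('marker','scene',(162.7,221.8,193.2,272.2),8),('lock','side',(329,208,360,222),82)]:
  print(n,c,atz(c,(r[0]+r[2])/2,(r[1]+r[3])/2,z).round(0),inv(atz(c,(r[0]+r[2])/2,(r[1]+r[3])/2,z)))
E
```

```text
unit [ 4.92945997e+02 -3.51329750e+01 -1.25731808e-01] -7.203901949765025
[[-1.5 -2.2]
 [ 0.2 -2.6]
 [ 2.9 -1.7]
 [ 1.4  1.6]
 [-0.7  1.1]
 [-1.   0.6]
 [-1.  -2.5]
 [ 2.5 -0.1]
 [ 0.8 -1.6]
 [-0.2 -0.6]
 [-1.7  1.5]
 [ 1.3  1.4]
 [-1.2 -2. ]
 [ 0.2 -1.7]]
scene [ 4.92840844e+02 -3.55427529e+01 -1.27727262e-01]
side [ 4.93136978e+02 -3.43599057e+01 -1.24482912e-01]
edge mid,left,right [[ 562.4  -43.9   74. ]
 [ 574.3   50.3   74. ]
 [ 550.5 -138.2   74. ]]
cand (375, 190) [ 65.4 -19.1  75. ]
cand (415, 147) [ 69.6 -65.3  75. ]
cand (430, 155) [ 58.5 -65.9  75. ]
cand (385, 215) [48.1 -6.6 75. ]
cand (462, 175) [ 33.5 -65.2  75. ]
tape scene [751. -57.  32.] [258.8  10.8  32. ]
tape side [745. -56.  32.] [252.9  11.   32. ]
box side [752.  94.  15.] [240.9 160.2  15. ]
marker side [748. 290.   8.] [212.7 354.7   8. ]
marker scene [748. 285.   8.] [212.6 349.4   8. ]
lock side [480. 114.  82.] [-32.  146.3  82. ]
```

The picture gives a consistent pose for the unit: yaw -7.2°, centre (493,-35). It also shows a darker 46 mm patch at unit y from -19 to -65, so the likely notch centre is y = -42. I'll close the fingers and go behind it.

```bash
python3 -m inch '[[[-1.2,-2.3,0,0,0,-2],[-2.4,-4.6,0,0,0,-4],[-3.6,-7,0,0,0,-6],[-4.8,-9.1,0,0,0,-7.1],[-4.8,-9.1,0,0,0,-7.1],[-4.8,-9.1,-3,0,0,-7.1],[-4.8,-9.1,-5,0,0,-7.1],[-4.8,-9.1,-5,0,0,-7.1]]]' 1; python3 - <<'E'
from cell import bot
from h import *
T=np.array([[3.24568112e-04,-9.58260150e-01,-2.85897499e-01,77.2735547],[9.99999859e-01,4.31482081e-04,-3.10964657e-04,1.31631177],[4.21344686e-04,-2.85897358e-01,9.58260154e-01,-186.700998],[0,0,0,1]])
s=bot.sense();print(s['ee_pos'],s['eef_rot'],s['force'],s['width'],s['time_s'])
im=bot.read_camera('wrist')['frame'];bot.read_camera('scene')
M=np.linalg.inv(T)
def pw(P):
    t=q(s['eef_rot']).inv().apply(np.atleast_2d(P)-s['ee_pos']);c=t@M[:3,:3].T+M[:3,3]
    th=np.arctan2(np.hypot(c[:,0],c[:,1]),c[:,2]);ph=np.arctan2(c[:,1],c[:,0]);return np.c_[277.28+325.19*th*np.cos(ph),211.25+325.19*th*np.sin(ph)]
p=[492.9,-35.1,-.1257]
im=cv2.convertScaleAbs(im,alpha=2,beta=25)
for y in(95,-19,-65,-95):
    a,b=pw(unit(p,[(70,y,74),(60,y,74)])).round().astype(int);print(y,a,b);cv2.circle(im,tuple(map(int,a)),2,(0,0,255),-1)
cv2.imwrite('pics/w1.png',cv2.resize(im,(784,588)))
E
```

```text
time_s: 1.72
ee_pos: [598.8, -90.7, 144.5]
eef_rot: [-0.003, 0.75, 0.662, -0.002]
force: [-1.0, 0.4, -0.6]
width: 43.1
grasp_force: 0.0
[598.79800694 -90.71263072 144.49939789] [-0.00273269  0.74951594  0.66197697 -0.00220847] [-1.04081157  0.38128246 -0.55836295] 43.1107776482339 1.7167
95 [223  44] [211  45]
-19 [225 185] [213 185]
-65 [227 238] [216 237]
-95 [229 269] [218 269]
```

View pics/w1.png

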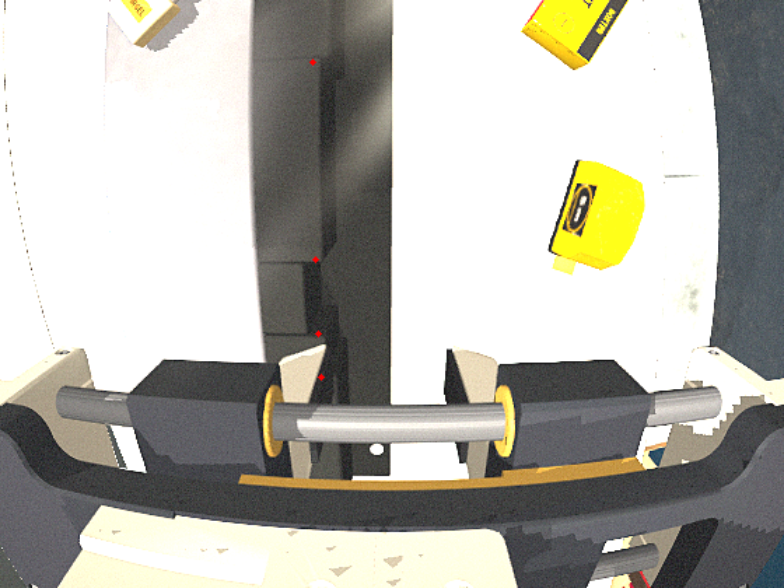

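The wrist view shows the notch clearly at zoomed rows 263–333, between the y = -19 and y = -65 markers, so the centre is about -42. The TCP is in line with it at unit (112, -42). I'll finish closing, then descend.

```bash
python3 -m inch '[[[0,0,0,0,0,0],[0,0,0,0,0,0],[0,0,0,0,0,0],[0,0,0,0,0,0],[0,0,-3,0,0,0],[0,0,-6,0,0,0],[0,0,-9,0,0,0],[0,0,-11,0,0,0],[0,0,-11,0,0,0]]]' 1
```

```text
time_s: 2.57
ee_pos: [598.3, -90.7, 34.3]
eef_rot: [-0.003, 0.75, 0.662, -0.002]
force: [-1.9, 0.5, -0.7]
width: 0.4
grasp_force: 0.0
```

```bash
python3 -m inch '[[[-1,0.13,0,0,0,0],[-2,0.25,0,0,0,0],[-2.4,0.3,0,0,0,0],[-2.8,0.35,0,0,0,0],[-2.8,0.35,0,0,0,0]]]'; python3 -m inch '[[[-0.2,0.03,0,0,0,0],[-0.4,0.05,0,0,0,0],[-0.4,0.05,0,0,0,0]]]'
```

```text
time_s: 2.98
ee_pos: [574.3, -87.6, 39.7]
eef_rot: [0.001, 0.75, 0.662, 0.0]
force: [0.3, -0.8, 0.2]
width: 0.3
grasp_force: 0.0
time_s: 3.23
ee_pos: [570.0, -87.0, 38.7]
eef_rot: [0.0, 0.75, 0.662, 0.0]
force: [0.4, 0.4, 0.0]
width: 0.7
grasp_force: 0.0
```

The finger front is at about unit x = 64, already inside the notch with no contact. Next I press gently.

```bash
python3 -m inch '[[[-0.2,0.03,0,0,0,0],[-0.4,0.05,0,0,0,0],[-0.6,0.08,0,0,0,0],[-0.8,0.1,0,0,0,0],[-0.8,0.1,0,0,0,0]]]'; python3 -m inch '[[[-0.15,0.02,0,0,0,0],[-0.3,0.04,0,0,0,0],[-0.45,0.06,0,0,0,0],[-0.45,0.06,0,0,0,0]]]'
```

```text
time_s: 3.65
ee_pos: [561.4, -85.9, 38.4]
eef_rot: [-0.0, 0.749, 0.662, -0.0]
force: [-0.5, 0.1, -0.8]
width: 0.4
grasp_force: 0.0
time_s: 3.98
ee_pos: [558.2, -85.4, 38.9]
eef_rot: [0.001, 0.749, 0.662, 0.001]
force: [0.8, -0.0, 0.4]
width: 0.5
grasp_force: 0.6
```

```bash
python3 -m inch '[[[-0.1,0.01,0,0,0,0],[-0.2,0.03,0,0,0,0],[-0.3,0.04,0,0,0,0],[-0.3,0.04,0,0,0,0]]]'; python3 -m inch '[[[-0.1,0.01,0,0,0,0],[-0.2,0.03,0,0,0,0],[-0.3,0.04,0,0,0,0],[-0.3,0.04,0,0,0,0]]]'; python3 - <<'E'
from cell import bot
from h import *
for c in('scene','side'):
    im=bot.read_camera(c)['frame'];cv2.imwrite(f'pics/{c}2.png',im)
    for t in("drawer_face","padlock"): print(c,t,[(x['rect'],round(x['conf'],2)) for x in bot.spot_in(t,c)[:2]])
E
```

```text
time_s: 4.32
ee_pos: [556.5, -85.2, 39.4]
eef_rot: [0.001, 0.75, 0.662, 0.001]
force: [4.6, -0.9, 1.8]
width: 0.5
grasp_force: 2.3
time_s: 4.65
ee_pos: [553.1, -84.7, 39.3]
eef_rot: [0.001, 0.75, 0.662, 0.001]
force: [4.5, -1.2, 3.3]
width: 0.4
grasp_force: 2.7
scene drawer_face [([320.4, 170.2, 419.9, 283.9], 0.91)]
scene padlock [([301.3, 226.1, 327.9, 242.8], 0.87)]
side drawer_face [([358.6, 163.6, 377.4, 258.2], 0.85), ([270.9, 152.9, 376.8, 275.3], 0.62)]
side padlock [([329.9, 205.6, 361.8, 223.4], 0.59)]
```

Contact came at about x = 557 with ~5 N, and the drawer is coming out. I'll keep pressing to the stop.

```bash
python3 -m inch '[[[-0.1,0.01,0,0,0,0],[-0.2,0.03,0,0,0,0],[-0.3,0.04,0,0,0,0],[-0.4,0.05,0,0,0,0],[-0.4,0.05,0,0,0,0]]]'; python3 -m inch '[[[-0.1,0.01,0,0,0,0],[-0.2,0.03,0,0,0,0],[-0.2,0.03,0,0,0,0]]]'
```

```text
time_s: 5.37
ee_pos: [548.5, -84.2, 39.2]
eef_rot: [0.001, 0.75, 0.662, 0.001]
force: [4.6, -1.3, 5.6]
width: 0.5
grasp_force: 3.4
time_s: 5.62
ee_pos: [547.0, -83.9, 39.3]
eef_rot: [0.001, 0.75, 0.662, 0.001]
force: [6.5, -0.9, 4.3]
width: 0.0
grasp_force: 3.5
```

```bash
python3 -m inch '[[[-0.1,0.01,0,0,0,0],[-0.2,0.03,0,0,0,0],[-0.2,0.03,0,0,0,0]]]'; python3 -m inch '[[[-0.1,0.01,0,0,0,0],[-0.1,0.01,0,0,0,0],[-0.1,0.01,0,0,0,0]]]'
```

```text
time_s: 5.87
ee_pos: [546.7, -83.9, 39.6]
eef_rot: [0.002, 0.75, 0.662, 0.002]
force: [8.6, -1.2, 2.5]
width: 0.3
grasp_force: 3.9
time_s: 6.12
ee_pos: [546.5, -83.8, 39.9]
eef_rot: [0.003, 0.75, 0.662, 0.003]
force: [10.1, -1.4, 2.2]
width: 0.2
grasp_force: 4.3
```

The arm has stalled with rising force after about 10.7 mm of travel, so the release is at its stop. Backing out and up.

```bash
python3 -m inch '[[[1,-0.13,0,0,0,0],[2.5,-0.31,0,0,0,0],[4,-0.5,0,0,0,0],[5.5,-0.7,0,0,0,0],[5.5,-0.7,0,0,0,0],[5.5,-0.7,4,0,0,0],[5.5,-0.7,8,0,0,0],[5.5,-0.7,12,0,0,0],[5.5,-0.7,15,0,0,0],[5.5,-0.7,15,0,0,0]]]'; python3 - <<'E'
from cell import bot
from h import *
A=[]
for c in('scene','side'):
    im=bot.read_camera(c)['frame'];A.append(im[100:330,150:430])
    for t in("drawer_face","padlock","tape_measure","screw_box","blue_marker"): print(c,t,[(np.round(x['rect']),round(x['conf'],2)) for x in bot.spot_in(t,c)[:1]])
cv2.imwrite('pics/fin.png',cv2.resize(np.hstack(A),(784,322)))
E
```

```text
time_s: 6.95
ee_pos: [599.7, -90.2, 194.6]
eef_rot: [0.003, 0.749, 0.662, 0.002]
force: [0.9, -0.1, 0.5]
width: 0.0
grasp_force: 0.0
scene drawer_face [(array([331., 179., 431., 288.]), 0.94)]
scene padlock [(array([303., 225., 328., 242.]), 0.65)]
scene tape_measure [(array([250., 143., 280., 168.]), 0.69)]
scene screw_box [(array([208., 179., 244., 209.]), 0.6)]
scene blue_marker [(array([246., 128., 434., 288.]), 0.75)]
side drawer_face [(array([359., 167., 388., 261.]), 0.9)]
side padlock [(array([327., 208., 358., 224.]), 0.58)]
side tape_measure [(array([357., 162., 392., 264.]), 0.71)]
side screw_box [(array([187., 221., 231., 259.]), 0.57)]
side blue_marker [(array([194., 276., 212., 328.]), 0.64)]
```

View pics/fin.png

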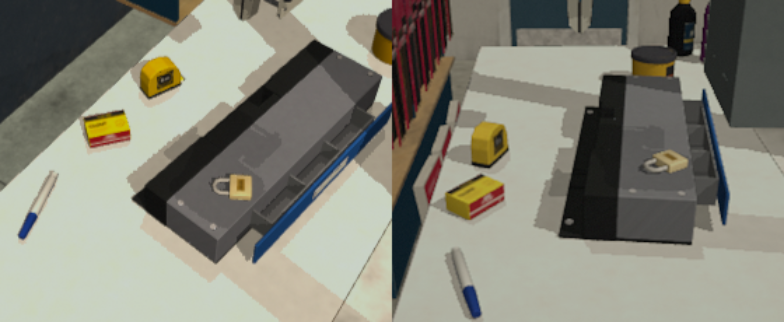

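The drawer stands well out along its front, and the padlock, tape, box and marker are where they were. The hand is clear.

```bash
python3 -c "
from cell import bot
print(bot.sign_off())"
```

```text
the job is handed in; nothing more can be done
None
```

The release is pressed to its stop and the drawer stands open; the padlock, tape measure, card box and marker look unmoved, the hand is clear, and the job is handed in, though sign-off returned no verdict.

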